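# Open the double-latched gear case

## Robot

A 6-joint arm with a two-finger parallel gripper is mounted at the origin on the work surface. World frame = base frame: x ahead of the robot, y to its left, z up, the work surface at z = 0. Lengths are in m, angles in rad, forces in N, time in s.
With the tool pointing down it reaches from about 0.375 to 0.9 m from the base axis. Payload 3.1 kg.
Tool frame: the origin (TCP) lies midway between the tips of the shut fingers; the grasp point (between the pads) lies 19 mm behind it; z points along the fingers, y is the direction in which the jaws open and shut (so a half turn about z gives the same grasp; the last joint's range is limited). The gripper opens to 87 mm and grips with 3 to 60 N. Pads are 19 mm wide; open, the fingers measure 117 mm over their backs; the gripper's body (75 mm by 190 mm) begins 51 mm behind the grasp point.
Start: joints at [-1.335, 0.527, 1.433, -0, 1.181, -0.178], TCP at [0.252, -0.572, 0.223] pointing down, gripper open.
Joint ranges: [-3.08, 3.08], [-0.75, 2.2], [0.22, 2.44], [-1.43, 4.57], [0, 2.65], [-2.85, 2.85]. Speed limits (rad/s): [2.79, 2.79, 3.14, 3.14, 3.14, 3.14].

## Interface

Orientations are given as a unit quaternion [x, y, z, w].
In Python, from workcell import observe, eyes, job gives the robot as it stands. The module is installed in compiled form; this text tells all that it offers.
- The arm moves only by the tool apply_moves, never from a script. Its argument "commands" is a list of rows, each a list of 3 entries, a list of its own where there are three numbers: the shift along the tool's x, y, z each as a share of 0.04 m, from -1 to 1, then the turn, a rotation vector about the tool's x, y, z each as a share of 0.1 rad, from -1 to 1, then the gripper command: -1 is fully open, 1 is shut, values between are in proportion. In form: [[[dx, dy, dz], [ax, ay, az], jaw], ...]. A call has 1 to 10 rows; each row shifts and turns the commanded pose from where the row before left it, along the tool's axes as they then stand; what a row does not reach is not made up. A row lasts 1/10 s, in which the tool goes at most 50 mm and 8.59 degrees, less where a joint would pass 70% of its speed; a pose out of reach is approached as far as the arm can. A call with a number of a shift or a turn outside -1 to 1 is refused whole. A call with a gripper value outside its range is refused whole. The fingers move at their own pace and stop on an object; "grip_force" is the grip in N (left out, the last holds). Time passes only in rows, so rows that do not move let the fingers close. It gives the time, the measured TCP pose, the force and the opening at its end, in the units of the state.
- observe(): the state, without advancing time (a new reading comes with each control period).
- eyes.grab_frame(name): name is "scene" or "top" or "wrist"; returns a dict with "pixels" (400x640x3 uint8, red, green, blue), "fovy" (degrees; the focal length in pixels is half the picture's height over the tangent of half this angle, whatever the lens; pixels are square), "cx", "cy" (the principal point, pixels), "pose" (4x4, takes a point from camera to world coordinates). Camera axes: x right, y down, z forward; pixel columns grow to the right and rows downward; lengths in m; the calibration is good to about 2 mm. A picture is of the moment at which its call begins. There is no depth.
- job.hand_in(): hands the job in, once; it reports no verdict.
The state is a dict: "t": time; "joint_positions": joint angles; "joint_vel": joint speeds; "joint_torque": joint torques, N m; "eef_pos": TCP position; "ee_rot": TCP orientation; "contact_force": force on the tool from outside, world axes, zero at the start; "wrist_torque": the same for the moment, N m; "grip_width": finger opening in m.
Only numpy, scipy, OpenCV 4.12 (cv2) and the standard library are available. Lean on these libraries where they do the work, as an engineer would, in place of code of your own. Each camera call takes 0.05 s, during which the arm holds its last target. There are 200 camera calls.

## Task

Open the gear case's lid so that the change gears can be reached: slide the red-tabbed front bolt to the left, raise the lid a little by its bar until you feel the second catch hold it, push aside the yellow catch tab hidden under the lid's finger slot, then swing the lid wide open (about 55 to 70 degrees), let go and leave it standing open. Work gently: do not yank the lid against either latch or force the catch when it reaches its stop or will not move, and leave the things around the case where they are.

Things in the scene. Friction and masses are not known exactly. Their poses are not given: they have to be found in the camera images.
- case: Grey-green metal gear case, 240 (x) x 240 (y) x 110 mm high, fixed. Origin at the centre of its underside; x points from the front (bolt side, nearer the robot) to the hinge side, y to the left seen from the front, z up; all x and y below are these. A ledge in front (x -0.17 to -0.12, top 108 mm up) carries the bolt.
- lid (a joint): Green lid's angle, rad: 0 shut, grows as its front rises, limit 1.4. Stiff hinge: it stays where left; raising it by the bar takes 6 to 8 N. With the bolt open, the hidden catch stops it after the bar has risen 14 to 22 mm (0.08 to 0.11 rad, varies), felt as a clear rise in force. The catch is locked solid below 0.05 rad, and stiff while the lid is pulled up against it: let the lid down 2 to 3 mm first.
- lid_hinge (a point): Middle of the hinge line (parallel to y), at case x +0.120, height 111 mm.
- lid_handle (a point): Middle of the lid's steel bar handle: round, 12 mm thick, 100 mm long parallel to y, a post down at each end; 185 mm from the hinge, 42 mm above the lid's top face (36 mm clear below the bar), 161 mm above the bench when shut. Site axes turn with the lid. The bar may turn between the fingers as the lid swings.
- lid_slot (a point): Centre, at the lid's top face, of the bright-edged finger slot through the 8 mm lid: 46 mm (x) x 136 mm (y), 110 mm from the hinge, 119 mm above the bench when shut. Below it, on its x centre line, stands the catch's yellow tab: 24 (x) x 10 (y) mm, from 68 to 103 mm above the bench (2 mm either way). Its y is not measured: its centre starts anywhere within 18 mm of the slot's centre.
- slot_left (a point): Point in the slot 43 mm to +y of lid_slot, where shut fingertips can be let down beside the tab to 85 mm above the bench (free to 65). From there push the tab to -y (right, seen from the front): 4 to 6 N, on an arc of 40 mm radius about a pivot 40 mm to its -x, 20 mm to a hard stop; the lid is free only in the last 4 mm. It stays where pushed. Keep below 15 N.
- bolt (a joint): Travel of the front slide bolt, m: 0 to 0.004 at the start (locked), moves to +y (left, seen from the front), 0.034 at its stop; the lid is clear of it from 0.027 on. It moves with about 3 N and stays where it is left. Locked, it stops the lid at once.
- bolt_tab (a point): Centre of the bolt's red tab: 24 mm (x) x 12 mm (y) x 28 mm high, underside 125 mm and top 153 mm above the bench; below it a brass plate 28 mm wide (y).
- spare_gear: Loose steel gear, 76 mm across, 16 mm thick, lying left of the case; leave it. Origin under its centre.
- oil_bottle: Loose green bottle, 52 mm across, 130 mm tall, right of the case; leave it. Origin under its centre.
- spanner: Loose steel spanner lying left of the case; leave it. Origin under its middle.
- chuck: Loose three-jaw chuck, 96 mm across, 59 mm high, on the left of the bench; leave it.
- toolpost: Loose steel tool block, 70 x 70 x 75 mm, on the right of the bench; leave it.
- clamp_handle: Loose brass clamp handle about 85 mm long, 20 mm high, lying front right; leave it.

How it is judged:
By the outcome, as a careful person would: the job done as asked, in the order asked, and still so for the second after the job is handed in, with the robot touching nothing.
It also fails if it takes over 66 s, if anything falls off the work surface, if the arm or the gripper's body presses on something with over 40 N, if the wrist force passes 120 N, or if a joint passes its speed limit or range.

## Working session

There is one attempt and no reset: what is moved stays moved. The work goes in short steps, Python scripts to look and compute and a tool call to move; the robot and the scene stay as the last step left them, time stands still between calls to the robot, and variables do not carry over. Pictures are saved under pics/ and viewed, about 8 in all and at most 12, crops included, and the job is handed in when it is done.

Besides the shell and the picture viewer there is one more tool, called after "Emit:" in YAML: its name, and indented under it one key for each argument. apply_moves: Moves the arm, as the interface text tells. Its arguments: {"type":"object","properties":{"commands":{"type":"array"},"grip_force":{"type":"number"}},"required":["commands"]}

```bash
mkdir -p pics
cat > h.py <<'E'
import numpy as np, cv2
from workcell import observe, eyes, job
def grab(n,fn=None):
    f=eyes.grab_frame(n)
    if fn: cv2.imwrite('pics/'+fn,f['pixels'][:,:,::-1])
    return f
def foc(f): return 200/np.tan(np.radians(f['fovy'])/2)
def ray(f,u,v):
    k=foc(f);T=np.array(f['pose']);d=T[:3,:3]@np.array([(u-f['cx'])/k,(v-f['cy'])/k,1]);return T[:3,3],d
def onz(f,u,v,z):
    o,d=ray(f,u,v);return o+d*(z-o[2])/d[2]
def proj(f,p):
    T=np.array(f['pose']);q=T[:3,:3].T@(np.array(p)-T[:3,3]);k=foc(f);return q[:2]/q[2]*k+[f['cx'],f['cy']]
def st():
    s=observe()
    for k in ('t','joint_positions','eef_pos','ee_rot','contact_force','grip_width'): print(k,np.round(s[k],4))
E
python3 - <<'E'
from h import *
import pickle
fs={}
for n in('top','scene'):
    f=grab(n,n+'0.png');fs[n]=f;print(n,f['fovy'],f['cx'],f['cy'],np.round(f['pose'],3).tolist())
pickle.dump(fs,open('f0.pkl','wb'))
st()
E
```

```text
top 47.75282098694053 322.2084818549896 199.12312834675012 [[-0.011, -0.984, 0.179, 0.287], [-1.0, 0.01, -0.006, 0.037], [0.004, -0.179, -0.984, 1.672], [0.0, 0.0, 0.0, 1.0]]
scene 52.79710135028137 317.72544504294586 200.03528016432338 [[0.55, 0.672, -0.496, 1.162], [0.835, -0.445, 0.324, -0.347], [-0.003, -0.593, -0.805, 1.057], [0.0, 0.0, 0.0, 1.0]]
t 0.1
joint_positions [-1.3345  0.5284  1.4338 -0.      1.1814 -0.1785]
eef_pos [ 0.2517 -0.5713  0.2217]
ee_rot [ 0.9786  0.2059 -0.     -0.001 ]
contact_force [-0.1419 -0.226   0.1788]
grip_width 0.0872
```

View pics/top0.png

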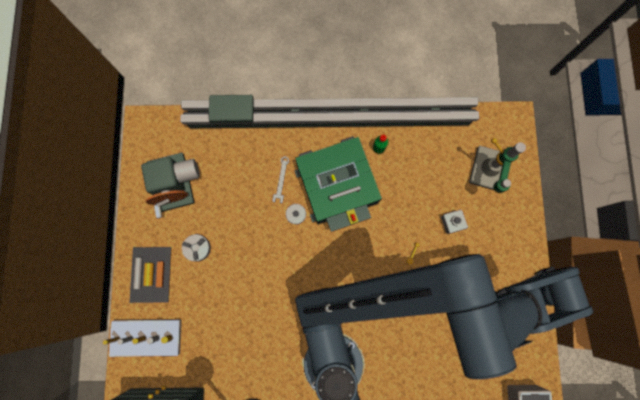

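View pics/scene0.png

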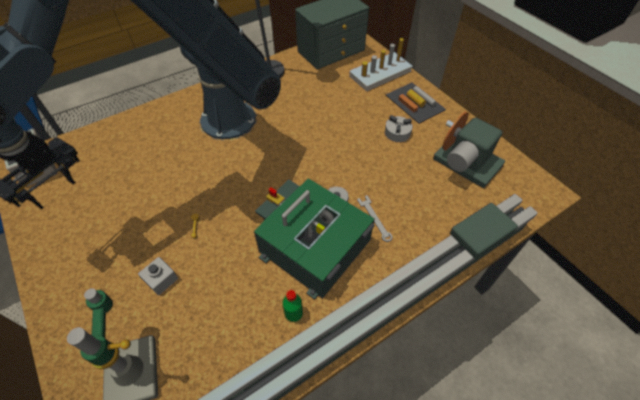

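The top view shows the case at about (340,180), turned roughly 15–20°. The handle is near (345,193), the red tab near (352,216) and the slot near (337,176) with yellow visible at (333,178). The gear is at (295,214), the spanner at (281,180) and the bottle at (381,143).

```bash
cat > m.py <<'E'
from h import *
import pickle
fs=pickle.load(open('f0.pkl','rb'))
def comps(m):
    n,l,s,c=cv2.connectedComponentsWithStats(m.astype(np.uint8));return [(s[i,4],l==i,c[i],s[i,:4]) for i in range(1,n) if s[i,4]>=6]
for n,f in fs.items():
    im=f['pixels'];hsv=cv2.cvtColor(im,cv2.COLOR_RGB2HSV);H,S,V=[hsv[:,:,i].astype(int) for i in range(3)]
    g=(H>60)&(H<90)&(S>110)&(V>50)
    cs=sorted(comps(g),key=lambda c:-c[0]);big=cs[0][1]
    cnt=max(cv2.findContours(big.astype(np.uint8),0,1)[0],key=cv2.contourArea)[:,0]
    P=np.array([onz(f,u,v,.119)[:2] for u,v in cnt],np.float32)
    r=cv2.minAreaRect(P);print(n,'lid',r, 'px',cs[0][2])
    x0,y0,w,h=cs[0][3]
    roi=np.zeros_like(g);roi[y0-15:y0+h+25,x0-15:x0+w+15]=1
    for nm,m in (('red',((H<6)|(H>174))&(S>140)&(V>80)),('yel',(H>20)&(H<34)&(S>140)&(V>70)),('steel',(S<50)&(V>130))):
        for a,mm,c,b in comps(m&roi): print(n,nm,a,np.round(c,1),b,{z:np.round(onz(f,*c,z)[:2],4).tolist() for z in (.153,.161,.103)})
f=fs['top'];cv2.imwrite('pics/crop0.png',cv2.resize(f['pixels'][125:240,260:400,::-1],None,fx=5.5,fy=5,interpolation=2))
E
python3 m.py
```

```text
top lid ((0.642530083656311, -0.026295065879821777), (0.23951199650764465, 0.23503203690052032), 18.661170959472656) px [336.90587877 178.52787085]
top red 25 [382.4 137.8] [380 135   6   6] {0.153: [0.7799, -0.1853], 0.161: [0.7773, -0.1841], 0.103: [0.7961, -0.1926]}
top red 9 [352.7 217.2] [352 215   3   5] {0.153: [0.5001, -0.0746], 0.161: [0.499, -0.0741], 0.103: [0.5071, -0.0783]}
top yel 7 [387.9 141.1] [387 139   2   6] {0.153: [0.7674, -0.2041], 0.161: [0.7649, -0.2028], 0.103: [0.7832, -0.212]}
top yel 7 [384.9 149. ] [383 146   5   7] {0.153: [0.739, -0.1926], 0.161: [0.7366, -0.1913], 0.103: [0.7539, -0.2001]}
top yel 22 [332.9 177.3] [331 175   5   6] {0.153: [0.6397, -0.0096], 0.161: [0.6379, -0.0094], 0.103: [0.6513, -0.0111]}
top yel 77 [351.6 216.5] [347 210  11  15] {0.153: [0.5025, -0.071], 0.161: [0.5014, -0.0704], 0.103: [0.5096, -0.0745]}
top steel 64 [283.2 169.1] [282 161   6  24] {0.153: [0.6704, 0.1617], 0.161: [0.6684, 0.161], 0.103: [0.683, 0.1658]}
top steel 26 [318.6 181.4] [316 176   6  13] {0.153: [0.6256, 0.0396], 0.161: [0.6238, 0.0396], 0.103: [0.63
[... 1068 characters left out ...]
 13] {0.153: [0.6162, 0.0846], 0.161: [0.621, 0.0808], 0.103: [0.586, 0.1085]}
scene steel 73 [295. 203.] [283 191  25  25] {0.153: [0.5788, -0.0414], 0.161: [0.584, -0.0441], 0.103: [0.5466, -0.0245]}
scene steel 221 [373.9 216.6] [358 196  30  44] {0.153: [0.7352, 0.1126], 0.161: [0.739, 0.1085], 0.103: [0.7117, 0.138]}
scene steel 10 [303.6 227.9] [301 225   6   7] {0.153: [0.6609, -0.065], 0.161: [0.6654, -0.0675], 0.103: [0.6332, -0.0494]}
scene steel 454 [369.4 293.7] [344 277  44  29] {0.153: [0.9038, -0.0331], 0.161: [0.9061, -0.0359], 0.103: [0.8896, -0.0157]}
scene steel 10 [385.6 304.3] [383 303   5   3] {0.153: [0.9454, -0.0176], 0.161: [0.9473, -0.0205], 0.103: [0.9335, 0.0006]}
```

View pics/crop0.png

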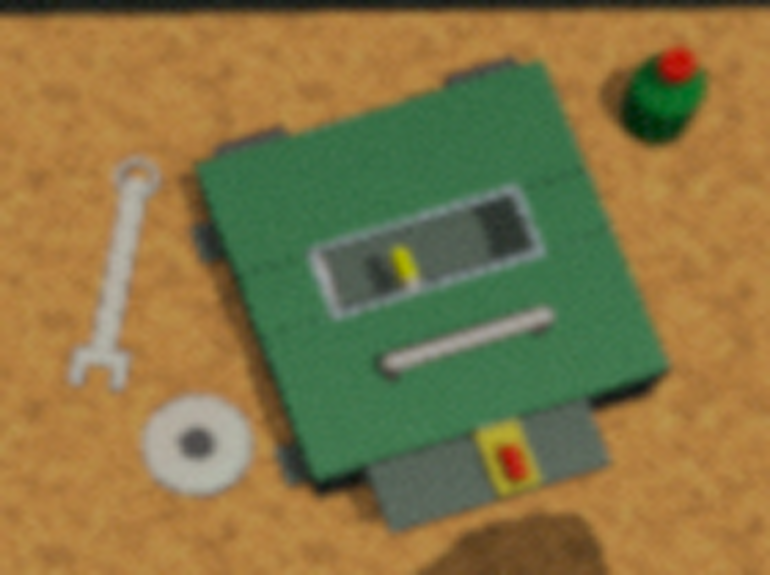

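Emit:
apply_moves:
  commands:
    - [[0.88, -0.65, 0], [0, 0, 0], 1]
    - [[0.88, -0.65, 0], [0, 0, 0], 1]
    - [[0.88, -0.65, 0], [0, 0, 0], 1]
    - [[0.88, -0.65, 0], [0, 0, 0], 1]
    - [[0.88, -0.65, 0], [0, 0, 0], 1]
    - [[0.88, -0.65, 0], [0, 0, 0], 1]
    - [[0.88, -0.65, 0], [0, 0, 0], 1]
    - [[0.88, -0.65, 0], [0, 0, 0], 1]
    - [[0.88, -0.65, 0], [0, 0, 0], 1]
    - [[0.88, -0.65, 0], [0, 0, 0], 1]
  grip_force: 25

```text
t: 1.1
eef_pos: [0.4697, -0.1904, 0.2223]
ee_rot: [0.979, 0.206, -0.0, -0.0]
contact_force: [0.1, 0.1, 0.6]
grip_width: 0.0152
```

Emit:
apply_moves:
  commands:
    - [[0, 0, 0], [0, 0, -1], 1]
    - [[0, 0, 0], [0, 0, -1], 1]
    - [[0, 0, 0], [0, 0, -1], 1]
    - [[0, 0, 0], [0, 0, -1], 1]
    - [[0, 0, 0], [0, 0, -1], 1]
    - [[0, 0, 0], [0, 0, -1], 1]
    - [[0, 0, 0], [0, 0, -1], 1]
    - [[0, 0, 0], [0, 0, -1], 1]
    - [[0, 0, 0], [0, 0, -1], 1]
    - [[0, 0, 0], [0, 0, -1], 1]

```text
t: 2.1
eef_pos: [0.469, -0.1919, 0.2222]
ee_rot: [0.759, 0.651, -0.0, -0.0]
contact_force: [0.5, -0.3, 0.0]
grip_width: 0.0003
```

Emit:
apply_moves:
  commands:
    - [[0, 0, 0], [0, 0, -1], 1]
    - [[0, 0, 0], [0, 0, -1], 1]
    - [[0, 0, 0], [0, 0, -1], 1]
    - [[0, 0, 0], [0, 0, -1], 1]
    - [[0, 0, 0], [0, 0, -0.8], 1]
    - [[0, 0, 0], [0, 0, 0], 1]
    - [[0, 0, 0], [0, 0, 0], 1]

```text
t: 2.8
eef_pos: [0.4691, -0.192, 0.2224]
ee_rot: [0.584, 0.811, -0.0, -0.0]
contact_force: [0.1, 0.9, -0.5]
grip_width: 0.0006
```

```bash
cat >> h.py <<'E'
from scipy.spatial.transform import Rotation as Ro
C=np.array([.646,-.026]);YAW=.3264
def case(x,y,z):
    c,s=np.cos(YAW),np.sin(YAW);return np.array([C[0]+c*x-s*y,C[1]+s*x+c*y,z])
def tocase(p):
    c,s=np.cos(YAW),np.sin(YAW);d=np.array(p[:2])-C;return np.array([c*d[0]+s*d[1],-s*d[0]+c*d[1],p[2]])
def go(pc,yaw,pitch=0):
    """tool-axis shift (mm) and remaining turn (rad, tool axes) to case point pc, tool x at yaw (case frame)"""
    s=observe();R=Ro.from_quat(s['ee_rot']);T=Ro.from_euler('z',YAW+yaw)*Ro.from_euler('x',np.pi)
    print('TCP case',np.round(tocase(s['eef_pos'])*1000,1),'F case',np.round(Ro.from_euler('z',-YAW).apply(s['contact_force']),1),'t',s['t'])
    print('shift/40mm',np.round(R.inv().apply(case(*pc)-s['eef_pos'])/.04,2),'turn/.1',np.round((R.inv()*T).as_rotvec()/.1,2),'grip',s['grip_width'])
E
python3 - <<'E'
from h import *
st();go((-.151,-.040,.137),np.pi/2)
f=grab('wrist','w1.png');print(f['fovy'],np.round(f['pose'],3).tolist())
import pickle;pickle.dump(f,open('fw.pkl','wb'))
for n,p in (('tab',(-.151,0,.153)),('bar',(-.065,0,.161))): print(n,proj(f,case(*p)))
E
```

```text
t 2.8
joint_positions [-0.6093  0.3698  1.7245 -0.      1.0478 -0.9316]
eef_pos [ 0.4691 -0.192   0.2224]
ee_rot [ 5.845e-01  8.114e-01 -0.000e+00 -3.000e-04]
contact_force [ 0.1148  0.9155 -0.5429]
grip_width 0.0006
TCP case [-220.8 -100.5  222.4] F case [ 0.4  0.8 -0.5] t 2.8
shift/40mm [1.52 1.74 2.13] turn/.1 [-0.   -0.   -0.04] grip 0.0005917519106284221
71.65635655567165 [[0.949, 0.301, 0.097, 0.442], [0.317, -0.904, -0.287, -0.113], [0.001, 0.303, -0.953, 0.384], [0.0, 0.0, 0.0, 1.0]]
tab [409.19454786  91.98741665]
bar [527.24024998  90.6222102 ]
```

View pics/w1.png

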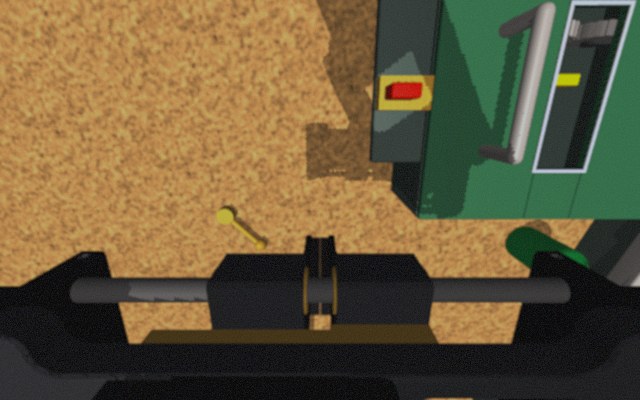

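The wrist view shows the tab at (406,88), predicted (409,92), and the bar ends at about (545,8) and (514,158), so the pose agrees to a few mm. I go to the start of the bolt push.

Emit:
apply_moves:
  commands:
    - [[0.76, 0.87, 0], [0, 0, 0], 1]
    - [[0.76, 0.87, 0], [0, 0, 0], 1]
    - [[0, 0, 0.7], [0, 0, 0], 1]
    - [[0, 0, 0.7], [0, 0, 0], 1]
    - [[0, 0, 0.7], [0, 0, 0], 1]
    - [[0, 0, 0], [0, 0, 0], 1]
    - [[0, 0, 0], [0, 0, 0], 1]

```text
t: 3.55
eef_pos: [0.5159, -0.1124, 0.1385]
ee_rot: [0.584, 0.812, -0.0, -0.0]
contact_force: [-0.5, -1.6, 0.8]
grip_width: 0.0004
```

Emit:
apply_moves:
  commands:
    - [[0.2, 0, 0], [0, 0, 0], 1]
    - [[0.2, 0, 0], [0, 0, 0], 1]
    - [[0.1, 0, 0], [0, 0, 0], 1]
    - [[0, 0, 0], [0, 0, 0], 1]

```text
t: 3.95
eef_pos: [0.5093, -0.0926, 0.1393]
ee_rot: [0.583, 0.812, 0.0, 0.0]
contact_force: [-0.3, -0.6, -0.0]
grip_width: 0.0005
```

Run:
```python
from h import *
import pickle
go((-.151,.016,.137),np.pi/2)
f=pickle.load(open('fw.pkl','rb'))
for u,v,z in((545,8,.161),(514,158,.161),(406,88,.151)): print(np.round(tocase(onz(f,u,v,z))*1000,1))
```

```text
TCP case [-150.8  -19.2  139.3] F case [-0.5 -0.4 -0. ] t 3.95
shift/40mm [ 0.88 -0.01  0.06] turn/.1 [ 0.01  0.   -0.01] grip 0.0004627820018310624
[-64.5  53.1 161. ]
[-64.4 -50.4 161. ]
[-153.2    3.1  151. ]
```

Emit:
apply_moves:
  commands:
    - [[0.1, 0, 0], [0, 0, 0], 1]
    - [[0.1, 0, 0], [0, 0, 0], 1]
    - [[0, 0, 0], [0, 0, 0], 1]

```text
t: 4.25
eef_pos: [0.5075, -0.086, 0.1389]
ee_rot: [0.584, 0.812, -0.0, 0.001]
contact_force: [1.2, -1.6, 0.3]
grip_width: 0.0007
```

Emit:
apply_moves:
  commands:
    - [[0.1, 0, 0], [0, 0, 0], 1]
    - [[0.1, 0, 0], [0, 0, 0], 1]
    - [[0.1, 0, 0], [0, 0, 0], 1]
    - [[0.1, 0, 0], [0, 0, 0], 1]
    - [[0, 0, 0], [0, 0, 0], 1]

```text
t: 4.75
eef_pos: [0.5019, -0.0699, 0.1386]
ee_rot: [0.584, 0.812, 0.0, -0.0]
contact_force: [0.9, -0.7, 1.1]
grip_width: 0.0006
```

Run:
```python
from h import *
go((-.151,.016,.137),np.pi/2)
```

```text
TCP case [-150.6    4.6  138.6] F case [ 0.6 -1.   1.1] t 4.75
shift/40mm [ 0.29 -0.01  0.04] turn/.1 [ 0.   -0.   -0.02] grip 0.0005970241317603661
```

```bash
cat >> h.py <<'E'
def redtab(n='scene'):
    f=grab(n);hsv=cv2.cvtColor(f['pixels'],cv2.COLOR_RGB2HSV);H,S,V=[hsv[:,:,i].astype(int) for i in range(3)]
    m=((H<6)|(H>174))&(S>140)&(V>60);k,l,s,c=cv2.connectedComponentsWithStats(m.astype(np.uint8))
    for i in range(1,k):
        p=tocase(onz(f,*c[i],.147))
        if s[i,4]>5 and abs(p[0]+.15)<.06 and abs(p[1])<.08: print(n,'red',s[i,4],np.round(p*1000,1))
E
python3 - <<'E'
from h import *
redtab();redtab('wrist')
E
```

```text
scene red 10 [-144.1   27.1  147. ]
wrist red 1155 [-152.8   23.2  147. ]
```

Emit:
apply_moves:
  commands:
    - [[0.08, 0, 0], [0, 0, 0], 1]
    - [[0.08, 0, 0], [0, 0, 0], 1]
    - [[0.05, 0, 0], [0, 0, 0], 1]
    - [[0, 0, 0], [0, 0, 0], 1]

```text
t: 5.25
eef_pos: [0.4989, -0.0622, 0.1384]
ee_rot: [0.584, 0.812, 0.0, -0.0]
contact_force: [0.8, -1.3, -1.1]
grip_width: 0.0008
```

Emit:
apply_moves:
  commands:
    - [[0.04, 0, 0], [0, 0, 0], 1]
    - [[0, 0, 0], [0, 0, 0], 1]

```text
t: 5.45
eef_pos: [0.4985, -0.061, 0.1384]
ee_rot: [0.584, 0.812, -0.0, -0.0]
contact_force: [1.0, -2.6, -2.1]
grip_width: 0.0006
```

Run:
```python
from h import *
go((-.151,.016,.137),np.pi/2)
redtab('wrist')
```

```text
TCP case [-150.9   14.2  138.4] F case [ 0.1 -2.7 -2.1] t 5.45
shift/40mm [ 0.05 -0.    0.03] turn/.1 [-0.   -0.   -0.02] grip 0.0005589525493513111
wrist red 1191 [-152.6   32.6  147. ]
```

Emit:
apply_moves:
  commands:
    - [[0.03, 0, 0], [0, 0, 0], 1]
    - [[0, 0, 0], [0, 0, 0], 1]

```text
t: 5.7
eef_pos: [0.4982, -0.06, 0.1384]
ee_rot: [0.584, 0.812, -0.0, -0.0]
contact_force: [1.3, -2.4, -1.8]
grip_width: 0.0007
```

Emit:
apply_moves:
  commands:
    - [[0.02, 0, 0], [0, 0, 0], 1]
    - [[0, 0, 0], [0, 0, 0], 1]

```text
t: 5.9
eef_pos: [0.4979, -0.0592, 0.1385]
ee_rot: [0.584, 0.812, -0.0, -0.0]
contact_force: [1.0, -2.1, -2.1]
grip_width: 0.0009
```

Run:
```python
from h import *
redtab('wrist')
go((-.0645,.001,.25),np.pi/2)
```

```text
wrist red 1190 [-152.6   34.4  147. ]
TCP case [-150.9   16.   138.5] F case [-0.  -2.3 -1.4] t 5.95
shift/40mm [-0.37  2.16 -2.79] turn/.1 [-0.   -0.   -0.02] grip 0.0004717215037754381
```

Emit:
apply_moves:
  commands:
    - [[-0.18, 0, 0], [0, 0, 0], 1]
    - [[0, 0, -0.9], [0, 0, 0], 1]
    - [[-0.1, 0, -0.9], [0, 0, 0], 0]
    - [[-0.09, 0.9, -0.3], [0, 0, 0], 0]
    - [[0, 0.9, 0], [0, 0, 0], 0]
    - [[0, 0.36, 0], [0, 0, 0], 0]
    - [[0, 0, 0.5], [0, 0, 0], 0]
    - [[0, 0, 0], [0, 0, 0], 0]
    - [[0, 0, 0], [0, 0, 0], 0]

```text
t: 6.85
eef_pos: [0.5836, -0.0455, 0.2021]
ee_rot: [0.584, 0.812, -0.0, -0.002]
contact_force: [0.9, 0.1, 0.4]
grip_width: 0.0419
```

Run:
```python
from h import *
go((-.0645,.001,.142),np.pi/2)
f=grab('wrist','w2.png')
import pickle;pickle.dump(f,open('fw.pkl','wb'))
```

```text
TCP case [-65.4   1.6 202.1] F case [ 0.8 -0.1  0.4] t 6.85
shift/40mm [-0.02  0.03  1.5 ] turn/.1 [-0.02 -0.02 -0.03] grip 0.041943081657783085
```

View pics/w2.png

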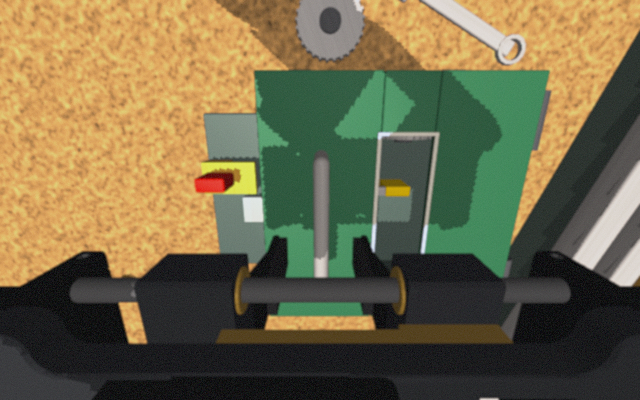

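The bar (320,155–275) is centred between the fingers. The bolt has clearly moved left, at (212,184), and the yellow catch tab is at (396,187). Next I grasp the bar.

Emit:
apply_moves:
  commands:
    - [[0, 0.02, 0.5], [0, 0, 0], 0]
    - [[0, 0, 0.5], [0, 0, 0], 0]
    - [[0, 0, 0.5], [0, 0, 0], 0]
    - [[0, 0, 0], [0, 0, 0], 1]
    - [[0, 0, 0], [0, 0, 0], 1]
    - [[0, 0, 0], [0, 0, 0], 1]
    - [[0, 0, 0], [0, 0, 0], 1]
    - [[0, 0, 0], [0, 0, 0], 1]
  grip_force: 25

```text
t: 7.7
eef_pos: [0.5846, -0.0461, 0.1435]
ee_rot: [0.583, 0.812, -0.001, -0.0]
contact_force: [-6.6, -4.0, 6.7]
grip_width: 0.0113
```

Run:
```python
from h import *
go((-.0645,.001,.142),np.pi/2)
import pickle
f=pickle.load(open('fw.pkl','rb'));hsv=cv2.cvtColor(f['pixels'],cv2.COLOR_RGB2HSV);H,S,V=[hsv[:,:,i].astype(int) for i in range(3)]
m=(H>20)&(H<30)&(S>180)&(V>90);m[:,:370]=0;m[:,440:]=0;m[230:]=0
m2=m&(V>180)
for q in(m,m2):
    v,u=np.nonzero(q);print(len(u),u.min(),u.max(),v.min(),v.max(),[np.round(tocase(onz(f,a,b,.103))*1000,1) for a,b in((u.mean(),v.mean()),(u.mean(),v.min()),(u.mean(),v.max()))])
# slot right end/edges
for u,v in((379,133),(437,133)): print(np.round(tocase(onz(f,u,v,.119))*1000,1))
```

```text
TCP case [-64.6   0.6 143.5] F case [-7.5 -1.7  6.7] t 7.7
shift/40mm [0.01 0.   0.04] turn/.1 [-0.02  0.01 -0.01] grip 0.01130483829770969
363 381 409 180 195 [array([  8. ,  18.2, 103. ]), array([  7.4,  25.7, 103. ]), array([  8.6,  10.7, 103. ])]
179 386 409 187 195 [array([ 10.3,  15. , 103. ]), array([ 10. ,  18.8, 103. ]), array([ 10.7,  10.7, 103. ])]
[-14.6  70.7 119. ]
[ 35.2  70.5 119. ]
```

Emit:
apply_moves:
  commands:
    - [[0, 0.014, -0.05], [0, 0, 0], 1]
    - [[0, 0.014, -0.05], [0, 0, 0], 1]
    - [[0, 0, 0], [0, 0, 0], 1]

```text
t: 8.0
eef_pos: [0.5851, -0.0459, 0.1458]
ee_rot: [0.584, 0.812, -0.001, -0.001]
contact_force: [-2.4, -4.8, -4.6]
grip_width: 0.0113
```

Emit:
apply_moves:
  commands:
    - [[0, 0.014, -0.05], [0, 0, 0], 1]
    - [[0, 0.014, -0.05], [0, 0, 0], 1]
    - [[0, 0, 0], [0, 0, 0], 1]

```text
t: 8.3
eef_pos: [0.5862, -0.0455, 0.1497]
ee_rot: [0.584, 0.812, -0.001, -0.001]
contact_force: [-2.4, -4.8, -5.6]
grip_width: 0.011
```

Run:
```python
from h import *
go((-.0645,.001,.162),np.pi/2)
```

```text
TCP case [-62.9   0.7 149.7] F case [-3.8 -3.8 -5.6] t 8.3
shift/40mm [ 0.01 -0.04 -0.31] turn/.1 [-0.04 -0.   -0.02] grip 0.010966326197266089
```

Emit:
apply_moves:
  commands:
    - [[0, 0.013, -0.05], [0, 0, 0], 1]
    - [[0, 0.012, -0.05], [0, 0, 0], 1]
    - [[0, 0, 0], [0, 0, 0], 1]

```text
t: 8.6
eef_pos: [0.5874, -0.0451, 0.1538]
ee_rot: [0.584, 0.812, -0.001, -0.001]
contact_force: [-1.7, -5.1, -5.3]
grip_width: 0.0113
```

Emit:
apply_moves:
  commands:
    - [[0, 0.012, -0.05], [0, 0, 0], 1]
    - [[0, 0, 0], [0, 0, 0], 1]

```text
t: 8.8
eef_pos: [0.5881, -0.0449, 0.1559]
ee_rot: [0.584, 0.812, -0.001, -0.001]
contact_force: [-1.7, -5.0, -5.8]
grip_width: 0.0112
```

Emit:
apply_moves:
  commands:
    - [[0, 0.006, -0.03], [0, 0, 0], 1]
    - [[0, 0, 0], [0, 0, 0], 1]

```text
t: 9.0
eef_pos: [0.5885, -0.0448, 0.1572]
ee_rot: [0.584, 0.812, -0.001, -0.001]
contact_force: [-2.5, -4.6, -7.3]
grip_width: 0.0113
```

Emit:
apply_moves:
  commands:
    - [[0, 0.006, -0.03], [0, 0, 0], 1]
    - [[0, 0, 0], [0, 0, 0], 1]

```text
t: 9.2
eef_pos: [0.5889, -0.0446, 0.1585]
ee_rot: [0.584, 0.812, -0.001, -0.0]
contact_force: [-1.4, -4.6, -6.4]
grip_width: 0.011
```

Emit:
apply_moves:
  commands:
    - [[0, 0.006, -0.03], [0, 0, 0], 1]
    - [[0, 0, 0], [0, 0, 0], 1]

```text
t: 9.4
eef_pos: [0.5894, -0.0445, 0.1599]
ee_rot: [0.584, 0.812, -0.0, -0.0]
contact_force: [-0.6, -4.9, -8.1]
grip_width: 0.0112
```

Run:
```python
from h import *
go((-.0645,.001,.162),np.pi/2)
```

```text
TCP case [-59.6   0.7 159.9] F case [-2.1 -4.4 -8.1] t 9.4
shift/40mm [ 0.01 -0.12 -0.05] turn/.1 [-0.01  0.   -0.02] grip 0.011201810240391817
```

Emit:
apply_moves:
  commands:
    - [[0, 0.005, -0.025], [0, 0, 0], 1]
    - [[0, 0, 0], [0, 0, 0], 1]

```text
t: 9.6
eef_pos: [0.5895, -0.0444, 0.1602]
ee_rot: [0.584, 0.812, -0.001, -0.0]
contact_force: [0.2, -4.9, -9.7]
grip_width: 0.0109
```

Run:
```python
from h import *
go((-.0645,.001,.162),np.pi/2)
```

```text
TCP case [-59.5   0.7 160.2] F case [-1.4 -4.7 -9.7] t 9.6
shift/40mm [ 0.01 -0.13 -0.05] turn/.1 [-0.01  0.   -0.02] grip 0.010921867155758809
```

Emit:
apply_moves:
  commands:
    - [[0, 0.005, -0.025], [0, 0, 0], 1]
    - [[0, 0, 0], [0, 0, 0], 1]

```text
t: 9.8
eef_pos: [0.5895, -0.0444, 0.1604]
ee_rot: [0.584, 0.812, -0.001, -0.001]
contact_force: [0.7, -5.6, -14.4]
grip_width: 0.0112
```

Emit:
apply_moves:
  commands:
    - [[0, 0.003, -0.02], [0, 0, 0], 1]
    - [[0, 0, 0], [0, 0, 0], 1]

```text
t: 10.0
eef_pos: [0.5895, -0.0444, 0.1605]
ee_rot: [0.584, 0.812, -0.001, -0.001]
contact_force: [1.3, -6.3, -19.1]
grip_width: 0.0109
```

The catch holds: the force went from about 7 to 19 N with no further rise. I let the lid down 2–3 mm.

Emit:
apply_moves:
  commands:
    - [[0, -0.006, 0.04], [0, 0, 0], 1]
    - [[0, -0.01, 0.04], [0, 0, 0], 1]
    - [[0, -0.01, 0.04], [0, 0, 0], 1]
    - [[0, 0, 0], [0, 0, 0], 1]

```text
t: 10.4
eef_pos: [0.5892, -0.0445, 0.1593]
ee_rot: [0.584, 0.812, -0.0, 0.0]
contact_force: [-2.8, -4.4, -0.3]
grip_width: 0.0111
```

Run:
```python
from h import *
go((-.0595,.001,.158),np.pi/2)
```

```text
TCP case [-59.8   0.7 159.3] F case [-4.1 -3.2 -0.3] t 10.4
shift/40mm [0.01 0.01 0.03] turn/.1 [ 0.    0.01 -0.02] grip 0.01111557476701984
```

Emit:
apply_moves:
  commands:
    - [[0, -0.006, 0.03], [0, 0, 0], 1]
    - [[0, -0.006, 0.03], [0, 0, 0], 1]
    - [[0, 0, 0], [0, 0, 0], 1]

```text
t: 10.7
eef_pos: [0.5886, -0.0448, 0.1574]
ee_rot: [0.584, 0.812, -0.0, 0.0]
contact_force: [-4.9, -5.2, 2.6]
grip_width: 0.0114
```

Emit:
apply_moves:
  commands:
    - [[0, 0, 0], [0, 0, 0], 0]
    - [[0, 0, 0], [0, 0, 0], 0]
    - [[0, 0, 0], [0, 0, 0], 0]
    - [[0, 0, -0.6], [0, 0, 0], 0]
    - [[0, 0, -0.8], [0, 0, 0], 0]
    - [[0.55, 0.9, 0], [0, 0, 0], 1]
    - [[0.55, 0.9, 0], [0, 0, 0], 1]
    - [[0, 0, 0], [0, 0, 1], 1]
    - [[0, 0, 0], [0, 0, 1], 1]
    - [[0, 0, 0], [0, 0, 1], 1]

```text
t: 11.7
eef_pos: [0.6436, 0.0216, 0.2119]
ee_rot: [0.7, 0.715, 0.001, 0.0]
contact_force: [-0.0, 0.2, 0.4]
grip_width: 0.0111
```

Emit:
apply_moves:
  commands:
    - [[0, 0, 0], [0, 0, 1], 1]
    - [[0, 0, 0], [0, 0, 1], 1]
    - [[0, 0, 0], [0, 0, 1], 1]
    - [[0, 0, 0], [0, 0, 1], 1]
    - [[0, 0, 0], [0, 0, 1], 1]
    - [[0, 0, 0], [0, 0, 1], 1]
    - [[0, 0, 0], [0, 0, 1], 1]
    - [[0, 0, 0], [0, 0, 1], 1]
    - [[0, 0, 0], [0, 0, 1], 1]
    - [[0, 0, 0], [0, 0, 1], 1]

```text
t: 12.7
eef_pos: [0.6435, 0.021, 0.2121]
ee_rot: [0.957, 0.291, 0.001, -0.0]
contact_force: [-0.5, -0.4, 0.3]
grip_width: 0.0003
```

Emit:
apply_moves:
  commands:
    - [[0, 0, 0], [0, 0, 1], 1]
    - [[0, 0, 0], [0, 0, 1], 1]
    - [[0, 0, 0], [0, 0, 0.7], 1]
    - [[0, 0, 0], [0, 0, 0], 1]
    - [[0, 0, 0], [0, 0, 0], 1]

```text
t: 13.2
eef_pos: [0.6432, 0.0207, 0.2119]
ee_rot: [0.987, 0.163, 0.0, -0.0]
contact_force: [-0.1, 0.8, 0.5]
grip_width: 0.0002
```

Run:
```python
from h import *
go((.010,.044,.085),0)
f=grab('wrist','w3.png')
import pickle;pickle.dump(f,open('fw.pkl','wb'))
```

```text
TCP case [ 12.4  45.1 211.9] F case [0.1 0.8 0.5] t 13.2
shift/40mm [-0.06  0.03  3.17] turn/.1 [-0.   -0.01  0.  ] grip 0.00023173530236195023
```

View pics/w3.png

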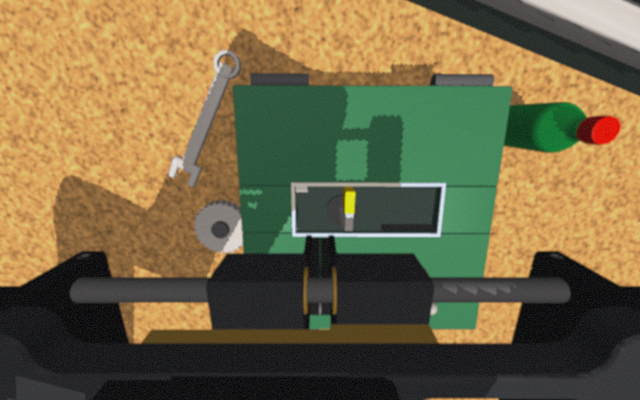

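The slot spans u 292–444, the yellow tab is at (350,203), and the fingertips (320,240) point down left of the tab.

Run:
```python
from h import *
import pickle
f=pickle.load(open('fw.pkl','rb'))
for u,v,z in((350,203,.103),(345,203,.103),(355,203,.103),(294,185,.129),(293,235,.129),(443,235,.129)): print(np.round(tocase(onz(f,u,v,z))*1000,1))
print(proj(f,case(.010,.044,.085)),proj(f,case(.010,.059,.129)),proj(f,case(.010,.029,.103)))
```

```text
[ 10.3  13.9 103. ]
[ 10.3  19.  103. ]
[ 10.3   8.8 103. ]
[ 35.6  68.3 129. ]
[-13.8  70.6 129. ]
[-13.8 -73.6 129. ]
[320.57656039 198.31926173] [304.6955781  211.65558741] [335.25548531 203.29927555]
```

Emit:
apply_moves:
  commands:
    - [[-0.04, 0.04, 0.6], [0, 0, 0], 1]
    - [[0, 0, 0.6], [0, 0, 0], 1]
    - [[0, 0, 0.5], [0, 0, 0], 1]
    - [[0, 0, 0.3], [0, 0, 0], 1]
    - [[0, 0, 0], [0, 0, 0], 1]

```text
t: 13.75
eef_pos: [0.6407, 0.0184, 0.1299]
ee_rot: [0.987, 0.162, -0.002, -0.001]
contact_force: [-1.0, 0.4, -0.3]
grip_width: 0.0004
```

Emit:
apply_moves:
  commands:
    - [[0, 0, 0.3], [0, 0, 0], 1]
    - [[0, 0, 0.3], [0, 0, 0], 1]
    - [[0, 0, 0.3], [0, 0, 0], 1]
    - [[0, 0, 0.27], [0, 0, 0], 1]
    - [[0, 0, 0], [0, 0, 0], 1]

```text
t: 14.25
eef_pos: [0.6405, 0.0183, 0.0828]
ee_rot: [0.987, 0.162, -0.002, -0.001]
contact_force: [-0.7, 0.8, 0.3]
grip_width: 0.0006
```

Run:
```python
from h import *
go((.0095,.043,.085),0)
```

```text
TCP case [ 9.  43.7 82.8] F case [-0.4  0.9  0.3] t 14.25
shift/40mm [ 0.01  0.02 -0.05] turn/.1 [-0.02  0.04 -0.02] grip 0.0005889033787800026
```

Emit:
apply_moves:
  commands:
    - [[0, 0.08, 0], [0, 0, 0], 1]
    - [[0, 0.08, 0], [0, 0, 0], 1]
    - [[0, 0, 0], [0, 0, 0], 1]

```text
t: 14.55
eef_pos: [0.6449, 0.0114, 0.0857]
ee_rot: [0.987, 0.161, 0.001, 0.0]
contact_force: [-0.3, -0.2, -0.1]
grip_width: 0.0004
```

Emit:
apply_moves:
  commands:
    - [[0, 0.06, 0], [0, 0, 0], 1]
    - [[0, 0.06, 0], [0, 0, 0], 1]
    - [[0, 0, 0], [0, 0, 0], 1]

```text
t: 14.85
eef_pos: [0.6458, 0.0071, 0.0852]
ee_rot: [0.987, 0.162, 0.0, 0.0]
contact_force: [0.1, 0.4, 0.3]
grip_width: 0.0003
```

Emit:
apply_moves:
  commands:
    - [[0, 0.06, 0], [0, 0, 0], 1]
    - [[0, 0.06, 0], [0, 0, 0], 1]
    - [[0, 0, 0], [0, 0, 0], 1]

```text
t: 15.15
eef_pos: [0.6468, 0.0038, 0.085]
ee_rot: [0.987, 0.161, -0.0, -0.001]
contact_force: [0.5, 3.2, 0.3]
grip_width: 0.0005
```

Run:
```python
from h import *
go((.0095,.015,.085),0)
```

```text
TCP case [10.3 28.  85. ] F case [1.5 2.9 0.3] t 15.15
shift/40mm [-0.02  0.33 -0.  ] turn/.1 [-0.02  0.   -0.02] grip 0.00048542267483800395
```

Emit:
apply_moves:
  commands:
    - [[0, 0.05, 0], [0, 0, 0], 1]
    - [[0, 0.05, 0], [0, 0, 0], 1]
    - [[0, 0, 0], [0, 0, 0], 1]

```text
t: 15.45
eef_pos: [0.6482, 0.0005, 0.085]
ee_rot: [0.987, 0.161, 0.0, -0.001]
contact_force: [-0.3, 5.0, 1.2]
grip_width: 0.0007
```

Run:
```python
from h import *
go((.0095,.010,.085),0)
```

```text
TCP case [10.6 24.4 85. ] F case [1.3 4.8 1.2] t 15.45
shift/40mm [-0.03  0.36 -0.  ] turn/.1 [-0.02 -0.   -0.02] grip 0.0006932157244397411
```

Moving at about 5 N, as specified. I continue.

Emit:
apply_moves:
  commands:
    - [[0, 0.05, 0], [0, 0, 0], 1]
    - [[0, 0.05, 0], [0, 0, 0], 1]
    - [[0, 0, 0], [0, 0, 0], 1]

```text
t: 15.75
eef_pos: [0.6494, -0.0033, 0.085]
ee_rot: [0.987, 0.162, -0.0, -0.001]
contact_force: [-0.9, 4.9, 0.7]
grip_width: 0.0002
```

Emit:
apply_moves:
  commands:
    - [[0, 0.05, 0], [0, 0, 0], 1]
    - [[0, 0.05, 0], [0, 0, 0], 1]
    - [[0, 0, 0], [0, 0, 0], 1]

```text
t: 16.05
eef_pos: [0.6501, -0.007, 0.0849]
ee_rot: [0.987, 0.162, -0.001, -0.001]
contact_force: [-0.8, 5.2, 1.7]
grip_width: 0.0
```

Run:
```python
from h import *
go((.0095,.010,.085),0)
```

```text
TCP case [10.  16.7 84.9] F case [0.9 5.2 1.7] t 16.05
shift/40mm [-0.01  0.17 -0.  ] turn/.1 [-0.03  0.01 -0.02] grip 4.390949566111465e-05
```

Emit:
apply_moves:
  commands:
    - [[0, 0.05, 0], [0, 0, 0], 1]
    - [[0, 0.03, 0], [0, 0, 0], 1]
    - [[0, 0, 0], [0, 0, 0], 1]

```text
t: 16.35
eef_pos: [0.6505, -0.0099, 0.0847]
ee_rot: [0.987, 0.162, -0.001, -0.001]
contact_force: [-2.0, 5.7, 1.0]
grip_width: 0.0001
```

Emit:
apply_moves:
  commands:
    - [[0, 0.03, 0], [0, 0, 0], 1]
    - [[0, 0, 0], [0, 0, 0], 1]

```text
t: 16.55
eef_pos: [0.6507, -0.0109, 0.0846]
ee_rot: [0.987, 0.162, -0.002, -0.002]
contact_force: [-2.8, 5.0, 1.5]
grip_width: 0.0003
```

Run:
```python
from h import *
go((.0095,.010,.085),0)
```

```text
TCP case [ 9.3 12.8 84.6] F case [-1.   5.6  1.5] t 16.55
shift/40mm [ 0.01  0.07 -0.01] turn/.1 [-0.03  0.02 -0.02] grip 0.0002624803214973812
```

1 mm steps now, waiting for the stop.

Emit:
apply_moves:
  commands:
    - [[0, 0.03, 0], [0, 0, 0], 1]
    - [[0, 0, 0], [0, 0, 0], 1]

```text
t: 16.75
eef_pos: [0.6507, -0.0111, 0.0847]
ee_rot: [0.987, 0.161, -0.002, -0.002]
contact_force: [-1.6, 7.6, 1.4]
grip_width: 0.0008
```

Run:
```python
from h import *
go((.0095,.010,.085),0)
```

```text
TCP case [ 9.2 12.6 84.7] F case [0.9 7.7 1.4] t 16.75
shift/40mm [ 0.01  0.06 -0.01] turn/.1 [-0.05  0.03 -0.02] grip 0.0008101477658330689
```

Emit:
apply_moves:
  commands:
    - [[0, 0.015, 0], [0, 0, 0], 1]
    - [[0, 0, 0], [0, 0, 0], 1]

```text
t: 16.95
eef_pos: [0.6507, -0.0112, 0.0846]
ee_rot: [0.987, 0.161, -0.002, -0.003]
contact_force: [-3.3, 8.9, 3.1]
grip_width: 0.0
```

Firm stop at 9 N. I back off, rise and check the tab.

Emit:
apply_moves:
  commands:
    - [[0, -0.1, 0], [0, 0, 0], 1]
    - [[0, -0.15, 0], [0, 0, 0], 1]
    - [[0, 0, -0.6], [0, 0, 0], 1]
    - [[0, 0, -0.9], [0, 0, 0], 1]
    - [[0, 0, -0.9], [0, 0, 0], 1]
    - [[0, 0, -0.8], [0, 0, 0], 1]
    - [[0, 0, 0], [0, 0, 0], 1]

```text
t: 17.65
eef_pos: [0.6535, -0.0059, 0.2188]
ee_rot: [0.987, 0.162, 0.006, 0.003]
contact_force: [0.4, -0.2, -0.2]
grip_width: 0.0004
```

Run:
```python
from h import *
go((-.060,.001,.212),np.pi/2)
f=grab('wrist','w4.png')
hsv=cv2.cvtColor(f['pixels'],cv2.COLOR_RGB2HSV);H,S,V=[hsv[:,:,i].astype(int) for i in range(3)]
m=(H>20)&(H<32)&(S>180)&(V>90)
k,l,s,c=cv2.connectedComponentsWithStats(m.astype(np.uint8))
for i in range(1,k):
    if s[i,4]>20: print(s[i],np.round(tocase(onz(f,*c[i],.103))*1000,1))
```

```text
TCP case [ 13.6  16.7 218.8] F case [ 0.3 -0.3 -0.2] t 17.65
shift/40mm [-1.84  0.39  0.15] turn/.1 [  0.14  -0.03 -15.72] grip 0.00035443975282217446
[331 190  18  28 307] [  9.5  -4.7 103. ]
```

View pics/w4.png

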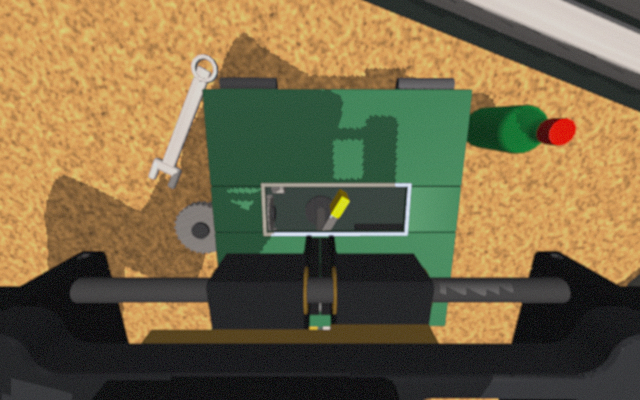

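The tab has swung about 30° to (341,207), y ≈ −4.7 mm, which is 18.6 mm of travel and matches the stop. I return to the bar.

Emit:
apply_moves:
  commands:
    - [[-0.9, 0.2, 0.1], [0, 0, 0], 0]
    - [[-0.94, 0.19, 0], [0.1, 0, 0], 0]
    - [[0, 0, 0], [0, 0, -1], 0]
    - [[0, 0, 0], [0, 0, -1], 0]
    - [[0, 0, 0], [0, 0, -1], 0]
    - [[0, 0, 0], [0, 0, -1], 0]
    - [[0, 0, 0], [0, 0, -1], 0]
    - [[0, 0, 0], [0, 0, -1], 0]
    - [[0, 0, 0], [0, 0, -1], 0]
    - [[0, 0, 0], [0, 0, -1], 0]

```text
t: 18.7
eef_pos: [0.5838, -0.0432, 0.2072]
ee_rot: [0.845, 0.535, -0.0, -0.006]
contact_force: [0.6, -0.3, 0.1]
grip_width: 0.0432
```

Emit:
apply_moves:
  commands:
    - [[0, 0, 0], [0, 0, -1], 0]
    - [[0, 0, 0], [0, 0, -1], 0]
    - [[0, 0, 0], [0, 0, -1], 0]
    - [[0, 0, 0], [0, 0, -1], 0]
    - [[0, 0, 0], [0, 0, -1], 0]
    - [[0, 0, 0], [0, 0, -1], 0]
    - [[0, 0, 0], [0, 0, -1], 0]
    - [[0, 0, 0], [0, 0, -0.7], 0]
    - [[0, 0, 0], [0, 0, 0], 0]
    - [[0, 0, 0], [0, 0, 0], 0]

```text
t: 19.7
eef_pos: [0.5842, -0.0431, 0.2078]
ee_rot: [0.584, 0.811, 0.002, -0.005]
contact_force: [0.3, -0.2, 0.0]
grip_width: 0.0433
```

Run:
```python
from h import *
go((-.060,.001,.157),np.pi/2)
```

```text
TCP case [-64.    3.6 207.8] F case [ 0.2 -0.3  0. ] t 19.7
shift/40mm [-0.08  0.1   1.27] turn/.1 [-0.02 -0.11 -0.04] grip 0.04330458735026022
```

Emit:
apply_moves:
  commands:
    - [[-0.06, 0.1, 0.3], [0, -0.1, 0], 0]
    - [[0, 0, 0.5], [0, 0, 0], 0]
    - [[0, 0, 0.45], [0, 0, 0], 0]
    - [[0, 0, 0], [0, 0, 0], 0]
    - [[0, 0, 0], [0, 0, 0], 1]
    - [[0, 0, 0], [0, 0, 0], 1]
    - [[0, 0, 0], [0, 0, 0], 1]
    - [[0, 0, 0], [0, 0, 0], 1]
    - [[0, 0, 0], [0, 0, 0], 1]
  grip_force: 20

```text
t: 20.6
eef_pos: [0.5884, -0.0444, 0.1595]
ee_rot: [0.583, 0.812, -0.001, -0.001]
contact_force: [-5.7, -4.3, 3.0]
grip_width: 0.0116
```

Emit:
apply_moves:
  commands:
    - [[0, 0.014, -0.05], [0, 0, 0], 1]
    - [[0, 0.014, -0.05], [0, 0, 0], 1]
    - [[0, 0, 0], [0, 0, 0], 1]

```text
t: 20.9
eef_pos: [0.5892, -0.0441, 0.1621]
ee_rot: [0.584, 0.812, -0.001, -0.001]
contact_force: [-2.9, -4.5, -6.3]
grip_width: 0.0114
```

```bash
cat >> h.py <<'E'
def arc(th): # TCP case pose with grasp point on bar, hinge fitted nominally
    return np.array([.1205-.185*np.cos(th)+.05*np.sin(th),.0007,.1235-.0305+.185*np.sin(th)+.05*np.cos(th)])
E
python3 - <<'E'
from h import *
go((-.060,.001,.157),np.pi/2)
for t in(0,.09,.12,.2,.3,.4,.5,.6,.7,.8,.9,1.,1.05,1.1): print(t,np.round(arc(t)*1000,1))
E
```

```text
TCP case [-59.6   1.1 162.1] F case [-4.2 -3.3 -6.3] t 20.9
shift/40mm [-0.   -0.01  0.13] turn/.1 [-0.03 -0.   -0.02] grip 0.01144167465104187
0 [-64.5   0.7 143. ]
0.09 [-59.3   0.7 159.4]
0.12 [-57.2   0.7 164.8]
0.2 [-50.9   0.7 178.8]
0.3 [-41.5   0.7 195.4]
0.4 [-30.4   0.7 211.1]
0.5 [-17.9   0.7 225.6]
0.6 [ -4.    0.7 238.7]
0.7 [ 11.2   0.7 250.4]
0.8 [ 27.5   0.7 260.5]
0.9 [ 44.7   0.7 269. ]
1.0 [ 62.6   0.7 275.7]
1.05 [ 71.8   0.7 278.4]
1.1 [ 81.1   0.7 280.6]
```

Emit:
apply_moves:
  commands:
    - [[0, 0.015, -0.05], [0, 0, 0], 1]
    - [[0, 0, 0], [0, 0, 0], 1]

```text
t: 21.1
eef_pos: [0.5901, -0.0438, 0.1644]
ee_rot: [0.584, 0.812, -0.001, -0.001]
contact_force: [-2.3, -4.9, -4.9]
grip_width: 0.0114
```

Emit:
apply_moves:
  commands:
    - [[0, 0.015, -0.05], [0, 0, 0], 1]
    - [[0, 0, 0], [0, 0, 0], 1]

```text
t: 21.3
eef_pos: [0.5908, -0.0436, 0.1666]
ee_rot: [0.584, 0.812, -0.001, -0.001]
contact_force: [-3.1, -5.2, -5.4]
grip_width: 0.0117
```

Emit:
apply_moves:
  commands:
    - [[0, 0.018, -0.05], [0, 0, 0], 1]
    - [[0, 0, 0], [0, 0, 0], 1]

```text
t: 21.5
eef_pos: [0.5916, -0.0433, 0.1687]
ee_rot: [0.584, 0.812, -0.001, -0.001]
contact_force: [-3.4, -4.2, -5.0]
grip_width: 0.0116
```

Free, past the catch. I swing on along the arc.

Emit:
apply_moves:
  commands:
    - [[0, 0.08, -0.155], [0, 0, 0], 1]
    - [[0, 0.085, -0.153], [0, 0, 0], 1]
    - [[0, 0.118, -0.208], [0, 0, 0], 1]
    - [[0, 0.118, -0.208], [0, 0, 0], 1]
    - [[0, 0.139, -0.196], [0, 0, 0], 1]
    - [[0, 0.139, -0.196], [0, 0, 0], 1]
    - [[0, 0, 0], [0, 0, 0], 1]

```text
t: 22.2
eef_pos: [0.6159, -0.0352, 0.2148]
ee_rot: [0.583, 0.812, -0.002, -0.002]
contact_force: [-8.7, -6.1, 4.2]
grip_width: 0.0117
```

Run:
```python
from h import *
go(arc(.4)+[0,0,.002],np.pi/2)
```

```text
TCP case [-31.5   1.  214.8] F case [-10.2  -3.    4.2] t 22.2
shift/40mm [-0.01  0.03  0.04] turn/.1 [-0.06  0.   -0.02] grip 0.011667224861824445
```

Emit:
apply_moves:
  commands:
    - [[0, 0.14, -0.18], [0, 0, 0], 1]
    - [[0, 0.15, -0.181], [0, 0, 0], 1]
    - [[0, 0.165, -0.164], [0, 0, 0], 1]
    - [[0, 0.165, -0.16], [0, 0, 0], 1]
    - [[0, 0.18, -0.146], [0, 0, 0], 1]
    - [[0, 0.18, -0.146], [0, 0, 0], 1]
    - [[0, 0, 0], [0, 0, 0], 1]

```text
t: 22.9
eef_pos: [0.6534, -0.0226, 0.2547]
ee_rot: [0.584, 0.812, -0.002, -0.001]
contact_force: [-8.2, -5.0, 6.0]
grip_width: 0.0114
```

Run:
```python
from h import *
go(arc(.7)+[0,0,.002],np.pi/2)
```

```text
TCP case [  8.1   0.8 254.7] F case [-9.4 -2.1  6. ] t 22.9
shift/40mm [-0.    0.08  0.06] turn/.1 [-0.05  0.01 -0.02] grip 0.011383332890741017
```

Emit:
apply_moves:
  commands:
    - [[0, 0.2, -0.126], [0, 0, 0], 1]
    - [[0, 0.2, -0.126], [0, 0, 0], 1]
    - [[0, 0.215, -0.106], [0, 0, 0], 1]
    - [[0, 0.215, -0.106], [0, 0, 0], 1]
    - [[0, 0.224, -0.084], [0, 0, 0], 1]
    - [[0, 0, 0], [0, 0, 0], 1]

```text
t: 23.5
eef_pos: [0.6949, -0.0088, 0.2791]
ee_rot: [0.584, 0.812, -0.0, 0.001]
contact_force: [-8.1, -3.7, 9.6]
grip_width: 0.0112
```

Run:
```python
from h import *
go(arc(1.08)+[0,0,.002],np.pi/2)
f=grab('scene','s5.png')
```

```text
TCP case [ 51.8   0.6 279.1] F case [-8.9 -0.9  9.6] t 23.5
shift/40mm [ 0.    0.64 -0.07] turn/.1 [ 0.    0.02 -0.02] grip 0.011229008054710877
```

View pics/s5.png

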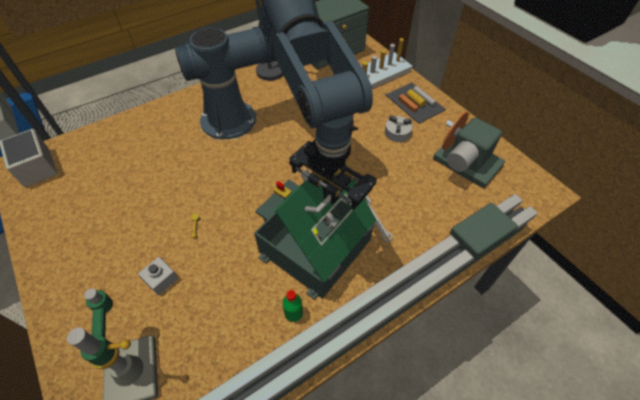

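Emit:
apply_moves:
  commands:
    - [[0, 0.22, -0.04], [0, 0, 0], 1]
    - [[0, 0.22, -0.03], [0, 0, 0], 1]
    - [[0, 0.22, -0.03], [0, 0, 0], 1]
    - [[0, 0, 0], [0, 0, 0], 1]
    - [[0, 0, 0], [0, 0, 0], 1]

```text
t: 24.05
eef_pos: [0.7217, 0.0001, 0.2865]
ee_rot: [0.584, 0.812, 0.002, 0.004]
contact_force: [-6.7, -1.6, 17.1]
grip_width: 0.011
```

Run:
```python
from h import *
go(arc(1.1)+[0,0,.002],np.pi/2)
```

```text
TCP case [ 80.1   0.5 286.5] F case [-6.9  0.6 17.1] t 24.05
shift/40mm [0.01 0.03 0.1 ] turn/.1 [ 0.08  0.04 -0.02] grip 0.011041715103428173
```

Emit:
apply_moves:
  commands:
    - [[0, 0, -0.06], [0, 0, 0], 1]
    - [[0, 0, -0.04], [0, 0, 0], 1]
    - [[0, 0, 0], [0, 0, 0], 1]

```text
t: 24.35
eef_pos: [0.7216, 0.0002, 0.2865]
ee_rot: [0.584, 0.812, 0.002, 0.003]
contact_force: [-2.2, -1.9, 10.0]
grip_width: 0.0115
```

Run:
```python
from h import *
go(arc(1.1)+[0,0,.002],np.pi/2)
f=grab('wrist','w6.png')
```

```text
TCP case [ 80.    0.5 286.5] F case [-2.7 -1.1 10. ] t 24.35
shift/40mm [0.   0.03 0.1 ] turn/.1 [ 0.06  0.02 -0.02] grip 0.011510874039634631
```

View pics/w6.png

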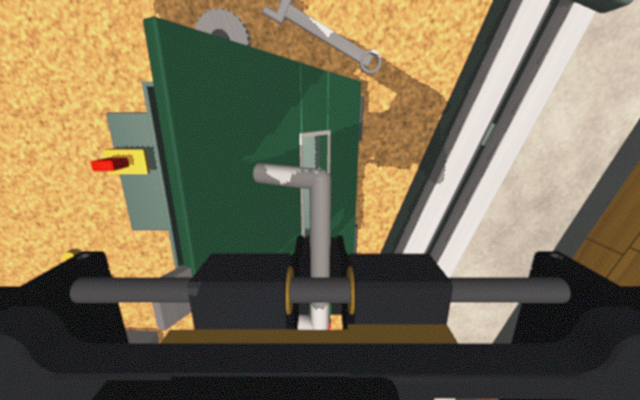

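The bar is between the pads with the lid well up, and neither finger touches the lid. I relax the load, open only part way and withdraw upwards.

Emit:
apply_moves:
  commands:
    - [[0, 0, -0.07], [0, 0, 0], 1]
    - [[0, 0, 0], [0, 0, 0], 1]
    - [[0, 0, 0], [0, 0, 0], 0.4]
    - [[0, 0, 0], [0, 0, 0], 0.4]
    - [[0, 0, 0], [0, 0, 0], 0.4]

```text
t: 24.9
eef_pos: [0.7197, 0.0007, 0.2843]
ee_rot: [0.584, 0.812, -0.0, -0.001]
contact_force: [0.1, -0.5, 0.4]
grip_width: 0.0241
```

Run:
```python
from h import *
go(arc(1.1)+[0,0,.002],np.pi/2)
```

```text
TCP case [ 78.4   1.7 284.3] F case [-0.  -0.5  0.4] t 24.9
shift/40mm [-0.02  0.07  0.04] turn/.1 [-0.01 -0.02 -0.02] grip 0.024085445017660353
```

Emit:
apply_moves:
  commands:
    - [[0, 0, -0.4], [0, 0, 0], 0.4]
    - [[0, 0, -0.6], [0, 0, 0], 0.4]
    - [[0, 0, -0.8], [0, 0, 0], 0.4]
    - [[0, 0, -0.8], [0, 0, 0], 0.4]
    - [[0, 0, -0.6], [0, 0, 0], 0.4]
    - [[0, 0, 0], [0, 0, 0], 0.4]
    - [[0, 0, 0], [0, 0, 0], 0.4]

```text
t: 25.6
eef_pos: [0.72, 0.0003, 0.4127]
ee_rot: [0.584, 0.812, -0.0, -0.0]
contact_force: [-0.8, -0.2, 0.3]
grip_width: 0.0262
```

Run:
```python
from h import *
go(arc(1.1)+[0,0,.1],np.pi/2)
f=grab('scene');g=grab('wrist')
a=cv2.resize(f['pixels'][130:330,200:440],(480,400),interpolation=2);b=cv2.resize(g['pixels'],(320,200))
c=np.zeros((400,800,3),np.uint8);c[:,:480]=a;c[:200,480:]=b;cv2.imwrite('pics/end.png',c[:,:,::-1])
# expected handle pixel vs angle
for d in(50,55,60,65,70):
    t=np.radians(d)
    def L(r,h,y): return case(.12-r*np.cos(t)+h*np.sin(t),y,.111+r*np.sin(t)+h*np.cos(t))
    print(d,[np.round((proj(f,L(*q))-[200,130])*2) for q in((.185,.05,.05),(.185,.05,-.05),(.24,.008,.12),(.24,.008,-.12))])
```

```text
TCP case [ 78.5   1.2 412.7] F case [-0.9  0.1  0.3] t 25.6
shift/40mm [-0.01  0.07  0.8 ] turn/.1 [-0.   -0.01 -0.02] grip 0.026226132368916966
50 [array([275., 104.]), array([224., 157.]), array([265.,  38.]), array([140., 159.])]
55 [array([285., 107.]), array([235., 160.]), array([276.,  38.]), array([150., 161.])]
60 [array([296., 111.]), array([246., 165.]), array([288.,  38.]), array([162., 163.])]
65 [array([308., 115.]), array([257., 170.]), array([301.,  40.]), array([174., 167.])]
70 [array([319., 121.]), array([269., 177.]), array([315.,  43.]), array([187., 173.])]
```

View pics/end.png

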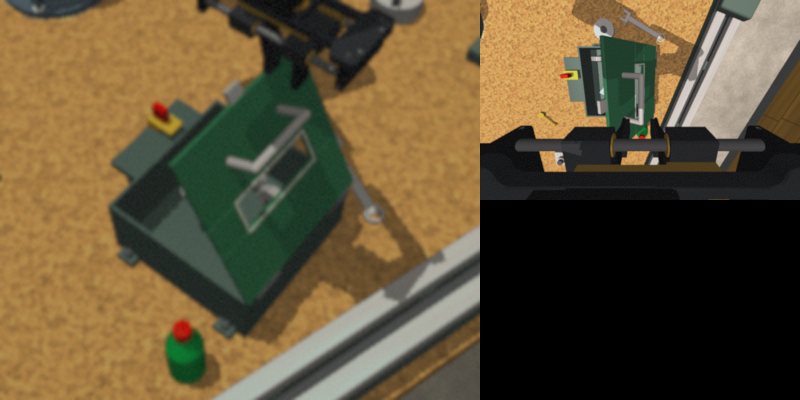

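The bar ends at (305,115) and (257,168) and the lid corner at (173,165) match an opening of about 64°. The neighbouring things are undisturbed and the gripper is clear.

```bash
python3 -c "
from h import *
print(job.hand_in())"
```

```text
the job is handed in; nothing more can be done
None
```

The lid is open and standing at about 63–64°, and I've handed the job in at about 26 s of the 66 s allowed. No verdict was given.

- **Bolt:** I slid it about 31 mm to the left at roughly 3 N, stopping short of its hard stop.
- **Second catch:** I raised the lid about 17 mm until the force rose from about 7 N to 19 N, then let it down about 3 mm.
- **Catch tab:** I pushed it aside to its stop at 5–6 N, with a peak of about 9 N. The camera showed 18.6 mm of travel.
- **Opening:** I swung the lid open by the bar, opened the fingers part way and withdrew upwards.

**Last checks:**
- The tool force was about zero and the gripper was well clear.
- The bar position gave about 63° and the scene picture about 64°.
- The bottle, gear and spanner looked unmoved.

**One thing disagreed:** near the end of the swing the tool sat 4 to 5 mm higher than my planned arc and was pushed upwards with up to 17 N. I eased that load off before letting go. I don't know the cause.

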